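Swing the reader head over the sample and take a reading

TASK

With one finger, push the bench reader's swing arm round until the white sensor head at its end is centred over the bottle with the orange cap. Once the head stands there, press the blue key on top of the head fully down and let it come up again, leaving the head over that bottle. Grasp and lift nothing, press the key nowhere else on the way, and leave all three bottles where they stand.

Things in the scene. Friction and masses are not known exactly. Their poses are not given: they have to be found in the camera images.
- swing_arm (a joint): Angle (rad) of the swing arm about its upright column, 0 to 2.6; it grows as the arm turns counter-clockwise seen from above (from the robot's left, toward the robot, to its right). It starts between 0.05 and 0.4, on the left of all three bottles. A stiff friction bearing (about 0.22 N m, i.e. about 3 N pushed at half length): the arm stays where it is left, with no spring and no detents.
- pivot (a point): Point on the upright swing axis, in the middle of the arm's height (150 mm above the worktop). The column is a fixed steel post, 28 mm in diameter, with a grey hub 38 mm in diameter from 132 to 168 mm above the worktop and a 5 mm cap on it (top at 173 mm); it rises from a fixed grey plate, 215 x 220 mm and 8 mm thick, on which the bottles stand.
- bar_mid (a point): Point in the middle of the swing arm's bare bar, 75 mm from the swing axis and 150 mm above the worktop; it turns with the arm. The bar is aluminium, straight, level and radial, 14 mm thick (sideways), 30 mm high (from 135 to 165 mm above the worktop), with flat upright sides to push on; it is bare from 19 mm to 117 mm from the axis, where the head begins. Below the bar, the tallest bottle reaches 117 mm above the worktop.
- lens (a point): Centre of the round black lens on the underside of the sensor head, 140 mm from the swing axis, 129 mm above the worktop; it turns with the arm. The head is a white rounded block 46 x 46 mm, 34 mm high (132 to 166 mm above the worktop), at the arm's outer end.
- read_key (a joint): Travel (m) of the blue key on top of the head: 0 up, 0.006 fully down; it moves straight down, is sprung, needs 5 N to go fully down and comes up by itself when released.
- read_key_top (a point): Centre of the top of the blue round key (26 mm in diameter), straight above the lens; it turns with the arm, 184 mm above the worktop when up, standing 10 mm out of a black housing 42 mm in diameter on the head.
- orange_bottle_mid (a point): The wanted sample: white bottle with an orange cap, 45 mm in diameter, 93 mm high, loose; the point is on its axis half-way up (46.5 mm above its foot). The three bottles stand in any order on the plate, 140 mm (give or take 6 mm) from the swing axis, each under one place of the head's path.
- amber_bottle_mid (a point): Amber glass bottle with an off-white cap, 48 mm in diameter, 109 mm high, loose, not to be moved; the point is on its axis half-way up.
- blue_bottle_mid (a point): Clear-white bottle with a blue cap, 56 mm in diameter, 106 mm high, loose, not to be moved; the point is on its axis half-way up.

How it is judged:
On the way, in this order (a step that is already met when the one before it is completed fails the run):
1. the sensor head stands still, centred over the orange-capped bottle (lens within 15 mm of the bottle's axis, seen from above), key not pressed (horizontal distance between lens and orange_bottle_mid below 0.015 m and velocity of joint swing_arm between -0.05 and 0.05 rad/s and value of joint read_key below 0.0015 m), for 0.2 s.
2. the blue key is pressed down (4.5 mm or more of its 6 mm) while the head is over that bottle (horizontal distance between lens and orange_bottle_mid below 0.015 m and value of joint read_key above 0.0045 m), for 0.05 s.
At the end, for the whole second after the job is handed in: The lens is within 15 mm (seen from above) of the axis of the orange-capped bottle, which stands upright; the arm is at rest, and the key has come up again (under 1.5 mm down) (all of step 1 and angle between orange_bottle_mid's own z axis and vertical below 0.1 rad); the robot touches nothing.
It fails at once if the key is pressed (over 3 mm) while the head is not over the orange-capped bottle (over 17 mm off) (value of joint read_key above 0.003 m and horizontal distance between lens and orange_bottle_mid above 0.017 m).
It fails at once if the orange-capped bottle is moved, lifted or tipped (over 12 mm) (distance of orange_bottle_mid from where it was at the start of the episode above 0.012 m).
It fails at once if the amber bottle is moved, lifted or tipped (over 12 mm) (distance of amber_bottle_mid from where it was at the start of the episode above 0.012 m).
It fails at once if the blue-capped bottle is moved, lifted or tipped (over 12 mm) (distance of blue_bottle_mid from where it was at the start of the episode above 0.012 m).
It also fails if it takes over 35 s, if anything falls off the work surface, if the arm or the gripper's body presses on something with over 40 N, if the wrist force passes 120 N, or if a joint passes its speed limit or range.

ROBOT

A 7-joint arm with a two-finger parallel gripper is mounted at the origin on a cart in front of the work surface, level with it; the furniture and walls round the work are solid. World frame = base frame: x ahead of the robot, y to its left, z up, the work surface at z = 0. Lengths are in m, angles in rad, forces in N, time in s.
With the tool pointing down it reaches from about 0.35 to 0.9 m from the base axis. Payload 7.2 kg.
Tool frame: the origin (TCP) lies on the centre line of the jaws, within the pads' length; the fingertips stand 14 mm ahead of it and the grasp point (between the pads) lies 5 mm behind it; z points along the fingers, y is the line along which they close (so a half turn about z gives the same grasp; the last joint's range is limited). The gripper opens to 85 mm and grips with 20 to 120 N. Pads are 22 mm wide; open, the fingers measure 114 mm over their backs; the gripper's body (76 mm by 85 mm) begins 54 mm behind the grasp point. The pads swing forward as they close: fully open they stand 13 mm farther back than shut.
Start: joints at [1.237, 0.411, -0.013, 1.596, 0.006, 1.134, -0.082], TCP at [0.164, -0.603, 0.245] pointing down, gripper open.
Joint ranges: [-2.95, 2.95], [-0.29, 1.99], [-1.47, 1.44], [0.14, 2.54], [-1.03, 4.17], [0.13, 1.85], [-2.86, 2.86]. Speed limits (rad/s): [2.39, 2.39, 3.01, 3.01, 3.14, 3.14, 3.14].

INTERFACE

Orientations are given as [roll, pitch, yaw] about the fixed x, y, z axes, in that order (R = Rz(yaw) Ry(pitch) Rx(roll)).
In Python, from plant import bot, vision gives the robot as it stands.
- The arm moves only by the tool jog_arm, never from a script. Its argument "commands" is text: rows parted by semicolons, each of 6 numbers parted by spaces: the shift along the tool's x, y, z normalised to -1 to 1, where 1 is 0.04 m, then the turn, a rotation vector about the tool's x, y, z normalised to -1 to 1, where 1 is 4 degrees. A call has 1 to 20 rows; each row shifts and turns the commanded pose from where the row before left it, along the tool's axes as they then stand; what a row does not reach is not made up. A row lasts 1/12 s, in which the tool goes at most 41.7 mm and 7.16 degrees, less where a joint would pass 70% of its speed; a pose out of reach is approached as far as the arm can. A call with a number of a shift or a turn outside -1 to 1 is refused whole. A call with a gripper value outside its range is refused whole. "fingers" is the opening, from 0 (shut) to 1 (fully open), set as the call begins (left out, the last holds). The fingers move at their own pace and stop on an object; the grip force is fixed at half the most. Time passes only in rows, so rows that do not move let the fingers close. It gives the time, the measured TCP pose, the force, the opening and the grip force at its end, in the units of the state.
- bot.sense(): the state, without advancing time (a new reading comes with each control period).
- vision.snapshot(name): name is "scene" or "top"; returns (picture, depth): 420x560x3 uint8, red, green, blue; 420x560 float32, m along the optical axis (not along the pixel's ray), 0 where there is no reading.
- vision.camera_params(name): a dict with "fx", "fy", "cx", "cy" (pixels), "camera_from_world" (4x4, takes a point from world to camera coordinates). Camera axes: x right, y up, looking along -z (the intrinsics and any distortion apply to the point x, -y, -z); pixel columns grow to the right and rows downward; lengths in m; the calibration is good to about 2 mm. A picture is of the moment at which its call begins. camera_params takes no time and is no camera call.
- bot.hand_in(): hands the job in; it is judged then, once.
The state is a dict: "clock": time; "joints": joint angles; "qd": joint speeds; "effort": joint torques, N m; "position": TCP position; "orientation": TCP orientation; "ft_force": force on the tool from outside, world axes, zero at the start; "torque": the same for the moment, N m; "opening": opening from 0.0 (shut) to 1.0 (fully open); "grip_force": force on a finger pad.
Only numpy, scipy, OpenCV 4.12 (cv2) and the standard library are available. Lean on these libraries where they do the work, as an engineer would, in place of code of your own. Each camera call takes 0.05 s, during which the arm holds its last target. There are 200 camera calls.

## Working session

There is one attempt and no reset: what is moved stays moved. The work goes in short steps, Python scripts to look and compute and a tool call to move; the robot and the scene stay as the last step left them, time stands still between calls to the robot, and variables do not carry over. Pictures are saved under pics/ and viewed, at most 10 in all, crops included, and the job is handed in when it is done.

Besides the shell and the picture viewer there is one more tool, called after ">>>" as name(argument=value, ...), one argument or row to a line, values as JSON. jog_arm: Moves the arm, as the interface text tells. Scaled input: -1 to 1 covers 0.04 m each way for a shift and 4 degrees each way for a turn. Its arguments: {"type":"object","properties":{"commands":{"type":"string"},"fingers":{"type":"number"}},"required":["commands"]}

```bash
mkdir -p pics && cat > h.py <<'E'
import numpy as np, cv2
from plant import bot, vision
def snap(n,f):
    p,d=vision.snapshot(n); cv2.imwrite('pics/'+f,p[:,:,::-1]); np.save('pics/'+n+'.npy',d); return p,d
def world(n,d):
    c=vision.camera_params(n); v,u=np.mgrid[0:d.shape[0],0:d.shape[1]]
    P=np.stack([(u-c['cx'])/c['fx']*d,-(v-c['cy'])/c['fy']*d,-d,np.ones_like(d)],-1)
    return (P@np.linalg.inv(np.array(c['camera_from_world'])).T)[...,:3]
E
python3 - <<'E'
from h import *
print(bot.sense())
for n in('scene','top'):
    p,d=snap(n,n+'1.png'); print({k:np.round(v,3) for k,v in vision.camera_params(n).items()})
E
```

```text
{'clock': 0.0, 'joints': array([ 1.23677013,  0.41189651, -0.01273912,  1.5970441 ,  0.00561423,
        1.13431253, -0.08220837]), 'qd': array([ 0.00172389, -0.00020764, -0.00025074,  0.00217296, -0.00113804,
        0.00091738, -0.00065018]), 'effort': array([ 1.35682003e-03, -6.00621557e+01,  6.82654940e-01, -2.99418157e+01,
        1.36940819e-02,  1.05058320e-02,  6.69950495e-06]), 'position': array([ 0.16403814, -0.60259378,  0.24445501]), 'orientation': array([-3.13997220e+00,  1.17493527e-04,  2.65873432e-01]), 'ft_force': array([ 0.19545951, -0.67717063, -0.01913826]), 'torque': array([-0.04638803, -0.01133872, -0.06046   ]), 'grip_force': 0.0, 'opening': 0.9994866832395434}
{'fx': np.float64(526.765), 'fy': np.float64(526.765), 'cx': np.float64(276.438), 'cy': np.float64(210.317), 'camera_from_world': array([[-0.477, -0.879, -0.015,  0.452],
       [ 0.614, -0.345,  0.71 , -0.3  ],
       [-0.629,  0.33 ,  0.704, -0.783],
       [ 0.   ,  0.   ,  0.   ,  1.   ]])}
{'fx': np.float64(527.28), 'fy': np.float64(527.28), 'cx': np.float64(287.713), 'cy': np.float64(216.203), 'camera_from_world': array([[-0.025, -1.   , -0.013,  0.285],
       [ 0.994, -0.026,  0.108, -0.44 ],
       [-0.108, -0.01 ,  0.994, -0.964],
       [ 0.   ,  0.   ,  0.   ,  1.   ]])}
```

View pics/scene1.png

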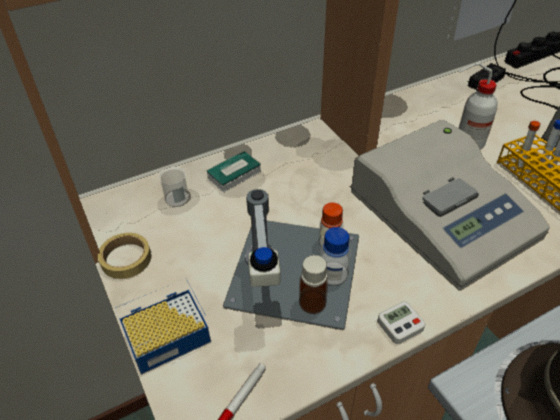

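View pics/top1.png

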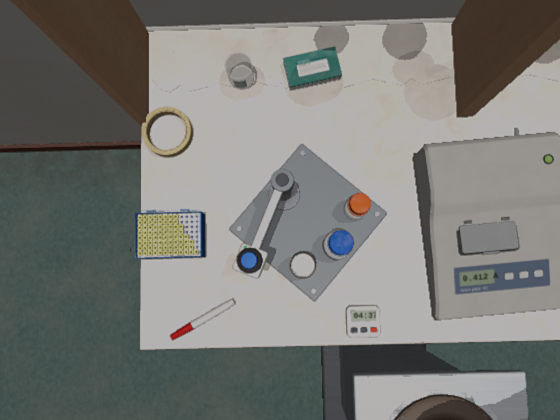

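The pivot cap is at (282,182) in the top view and the key at (249,260). The caps are orange (359,205), blue (341,242) and off-white/amber (302,264), so orange is the last bottle on the path. Next I'll measure their positions.

```bash
python3 - <<'E'
from h import *
p=cv2.imread('pics/top1.png')[:,:,::-1].astype(int); d=np.load('pics/top.npy'); W=world('top',d)
def m(name,u,v,zlo,zhi,r=14):
    vv,uu=np.mgrid[0:420,0:560]; k=(np.hypot(uu-u,vv-v)<r)&(W[...,2]>zlo)&(W[...,2]<zhi)&(d>0)
    q=W[k]; c=(q.min(0)+q.max(0))/2
    (a,b),R=cv2.minEnclosingCircle(q[:,:2].astype(np.float32)); print(name,k.sum(),q.mean(0).round(4),c.round(4),np.round((a,b,R),4)); return np.array([q.mean(0)[0],q.mean(0)[1]])
piv=m('pivot',282,182,.169,.178,16)
key=m('key',249,260,.178,.19,16)
B={n:m(n,u,v,lo,hi,18) for n,u,v,lo,hi in(('orange',359,205,.095,.106),('blue',341,242,.108,.12),('amber',302,264,.11,.122))}
print(np.round(W[190,320],3),np.round(W[300,220],3))
def pol(x): e=x-piv; return np.hypot(*e).round(4),np.arctan2(e[1],e[0]).round(4)
print('key',pol(key)); [print(n,pol(b)) for n,b in B.items()]
E
```

```text
pivot 173 [0.4914 0.2805 0.1719] [0.4916 0.2813 0.1726] [0.491  0.28   0.0181]
key 209 [0.3627 0.3349 0.1833] [0.3624 0.3347 0.1838] [0.3629 0.3349 0.0128]
orange 348 [0.4588 0.1467 0.1006] [0.4592 0.1464 0.0999] [0.4587 0.1468 0.0185]
blue 472 [0.3908 0.1832 0.1135] [0.3915 0.183  0.1131] [0.3911 0.1832 0.021 ]
amber 402 [0.3545 0.2495 0.1166] [0.3543 0.2502 0.1166] [0.3549 0.2496 0.0194]
[0.499 0.21  0.005] [0.294 0.406 0.   ]
key (np.float64(0.1397), np.float64(2.742))
orange (np.float64(0.1378), np.float64(-1.8098))
blue (np.float64(0.1399), np.float64(-2.373))
amber (np.float64(0.1404), np.float64(-2.9188))
```

The measured heights and the 140 mm radii match the spec. The arm has to turn 99°, from 157° to 256° in world azimuth. Before moving I'll check for obstacles along the transit.

```bash
python3 - <<'E'
from h import *
H={}
for n in('top','scene'):
    d=np.load(f'pics/{n}.npy'); W=world(n,d)[d>0]
    for x,y,z in W[::3]:
        k=(int(np.floor(x*10)),int(np.floor(y*10))); H[k]=max(H.get(k,-9),z)
print('x\\y ',list(range(5,-8,-1)))
for i in range(8,0,-1): print(i,[round(float(H[i,j]),2) if (i,j) in H else None for j in range(5,-8,-1)])
E
```

```text
x\y  [5, 4, 3, 2, 1, 0, -1, -2, -3, -4, -5, -6, -7]
8 [0.43, 0.41, 0.4, 0.38, 0.35, 0.33, 0.31, None, 0.25, 0.25, 0.22, 0.2, 0.18]
7 [0.36, 0.01, 0.07, 0.03, 0.03, 0.01, 0.35, 0.0, 0.01, 0.01, 0.03, 0.03, 0.06]
6 [0.5, 0.49, 0.0, 0.03, 0.01, 0.01, 0.41, 0.01, 0.1, 0.0, 0.01, 0.03, 0.01]
5 [0.03, 0.03, 0.02, 0.17, 0.01, 0.12, 0.12, 0.12, 0.21, 0.2, 0.0, 0.04, 0.0]
4 [0.08, 0.08, 0.17, 0.18, 0.12, 0.12, 0.12, 0.12, 0.12, 0.12, 0.1, -0.93, -0.56]
3 [0.08, 0.08, 0.19, 0.12, 0.12, 0.08, 0.09, 0.09, 0.08, 0.07, 0.01, None, -0.48]
2 [0.0, 0.02, 0.02, 0.01, 0.03, 0.07, 0.07, 0.06, 0.06, -0.0, None, None, None]
1 [None, None, None, -0.13, 0.01, 0.01, 0.01, 0.01, None, None, None, None, None]
```

>>> jog_arm(
  commands="0 0 -1 0 0 0; 0.65 -0.66 0 0 0 0; 0.65 -0.66 0 0 0 0; 0.65 -0.66 0 0 0 0; 0.65 -0.66 0 0 0 0; 0.65 -0.66 0 0 0 0; 0.65 -0.66 0 0 0 0; 0.65 -0.66 0 0 0 0; 0.65 -0.66 0 0 0 0; 0.65 -0.66 0 0 0 0; 0.65 -0.66 0 0 0 0; 0.65 -0.66 0 0 0 0; 0.65 -0.66 0 0 0 0; 0.65 -0.66 0 0 0 0; 0.65 -0.66 0 0 0 0; 0 0 0 0 0 0",
  fingers=0,
)

```text
clock: 1.43
position: [0.4212, -0.144, 0.2855]
orientation: [-3.14, -0.003, 0.275]
ft_force: [0.1, -0.1, 0.0]
opening: 0.002
grip_force: 0.0
```

```bash
cat >> h.py <<'E'
def go(x,y,z):
    s=bot.sense(); p=s['position']; a=s['orientation'][2]
    from scipy.spatial.transform import Rotation as Ro
    R=Ro.from_euler('xyz',s['orientation']).as_matrix()
    print('t',round(s['clock'],2),'p',p.round(4),'rpy',s['orientation'].round(3),'j',s['joints'].round(2),'f',s['ft_force'].round(1),'units to goal',(R.T@(np.array([x,y,z])-p)/.04).round(2))
E
python3 -c "
from h import *
go(.435,.355,.285)"
```

```text
t 1.43 p [ 0.4212 -0.144   0.2855] rpy [-3.14e+00 -3.00e-03  2.75e-01] j [ 0.61  0.09 -0.41  1.93  0.04  1.13 -1.11] f [ 0.1 -0.1  0. ] units to goal [  3.72 -11.91   0.04]
```

>>> jog_arm(
  commands="0.28 -0.84 0 0 0 0; 0.28 -0.84 0 0 0 0; 0.28 -0.84 0 0 0 0; 0.28 -0.84 0 0 0 0; 0.28 -0.84 0 0 0 0; 0.28 -0.84 0 0 0 0; 0.28 -0.84 0 0 0 0; 0.28 -0.84 0 0 0 0; 0.28 -0.84 0 0 0 0; 0.28 -0.84 0 0 0 0; 0.28 -0.84 0 0 0 0; 0.28 -0.84 0 0 0 0; 0.28 -0.84 0 0 0 0; 0.28 -0.84 0 0 0 0; 0 0 0 0 0 -1; 0 0 0 0 0 -1; 0 0 0 0 0 -1; 0 0 0 0 0 -1; 0 0 0 0 0 -1; 0 0 0 0 0 -1",
)

```text
clock: 3.1
position: [0.446, 0.3439, 0.2848]
orientation: [3.142, 0.001, 0.688]
ft_force: [0.7, -0.1, -1.2]
opening: -0.006
grip_force: 0.0
```

>>> jog_arm(
  commands="0 0 0 0 0 -1; 0 0 0 0 0 -1; 0 0 0 0 0 -1; 0 0 0 0 0 -1; 0 0 0 0 0 -1; 0 0 0 0 0 -1; 0 0 0 0 0 -1; 0 0 0 0 0 -1; 0 0 0 0 0 -1; 0 0 0 0 0 -1; 0 0 0 0 0 -1; 0 0 0 0 0 -1; 0 0 0 0 0 -1; 0 0 0 0 0 -1; 0 0 0 0 0 -1; 0 0 0 0 0 -1; 0 0 0 0 0 -1; 0 0 0 0 0 -1; 0 0 0 0 0 -1; 0 0 0 0 0 -1",
)

```text
clock: 4.77
position: [0.4462, 0.3437, 0.2848]
orientation: [-3.141, 0.0, 2.084]
ft_force: [0.2, -0.1, -0.1]
opening: -0.002
grip_force: 0.0
```

>>> jog_arm(
  commands="0 0 0 0 0 -1; 0 0 0 0 0 -1; 0 0 0 0 0 -1; 0 0 0 0 0 -1; 0 0 0 0 0 -1; 0 0 0 0 0 -1; 0 0 0 0 0 -1; 0 0 0 0 0 -1; 0 0 0 0 0 -1; 0 0 0 0 0 -0.5; 0 0 0 0 0 0",
)

```text
clock: 5.68
position: [0.4462, 0.3437, 0.2847]
orientation: [-3.141, -0.001, 2.746]
ft_force: [-0.3, 0.4, -0.2]
opening: 0.002
grip_force: 0.0
```

```bash
python3 -c "
from h import *
go(.4394,.3506,.150)"
```

```text
t 5.68 p [0.4462 0.3437 0.2847] rpy [-3.141e+00 -1.000e-03  2.746e+00] j [ 0.14  0.61 -1.32  1.64  0.6   1.37 -0.09] f [-0.3  0.4 -0.2] units to goal [0.22 0.1  3.37]
```

>>> jog_arm(
  commands="0.11 0.05 0.7 0 0 0; 0.11 0.05 0.7 0 0 0; 0 0 0.7 0 0 0; 0 0 0.7 0 0 0; 0 0 0.57 0 0 0; 0 0 0 0 0 0; 0 -0.1 0 0 0 0; 0 -0.1 0 0 0 0; 0 -0.1 0 0 0 0; 0 -0.1 0 0 0 0; 0 0 0 0 0 0",
)

```text
clock: 6.6
position: [0.4335, 0.3358, 0.1515]
orientation: [3.141, 0.001, 2.743]
ft_force: [-0.2, -0.1, 0.6]
opening: 0.003
grip_force: 0.0
```

```bash
python3 -c "
from h import *
go(.4219,.3092,.150)"
```

```text
t 6.6 p [0.4335 0.3358 0.1515] rpy [3.141e+00 1.000e-03 2.743e+00] j [ 0.09  0.71 -1.21  1.83  0.73  1.14 -0.21] f [-0.2 -0.1  0.6] units to goal [ 0.01 -0.73  0.04]
```

>>> jog_arm(
  commands="0 -0.1 0 0 0 0; 0 -0.09 0 0 0 0; 0.033 -0.132 0 0 0 -1; 0.033 -0.132 0 0 0 -1; 0.033 -0.132 0 0 0 -1; 0.033 -0.132 0 0 0 -1; 0.033 -0.132 0 0 0 -1; 0.033 -0.132 0 0 0 -1; 0 0 0 0 0 0; 0 0 0 0 0 0",
)

```text
clock: 7.43
position: [0.4157, 0.3003, 0.1505]
orientation: [-3.141, -0.0, -3.123]
ft_force: [-0.2, 0.6, 0.1]
opening: 0.001
grip_force: 0.0
```

```bash
cat >> h.py <<'E'
PIV=np.array([.491,.280])
def keypos(f):
    p,d=snap('top',f); W=world('top',d)
    hsv=cv2.cvtColor(p,cv2.COLOR_RGB2HSV)
    k=(hsv[...,0]>100)&(hsv[...,0]<125)&(hsv[...,1]>140)&(W[...,2]>.172)&(W[...,2]<.19)&(abs(np.hypot(W[...,0]-PIV[0],W[...,1]-PIV[1])-.14)<.03)
    if k.sum()<5: print('key hidden'); return
    q=W[k]; c=q.mean(0); e=c[:2]-PIV; print('key',k.sum(),c.round(4),'ang',np.degrees(np.arctan2(e[1],e[0]))%360,'r',np.hypot(*e),'d orange',c[:2]-[.4588,.1467])
def tool():
    s=bot.sense(); e=s['position'][:2]-PIV; a=s['orientation'][2]
    print('tool r',np.hypot(*e).round(4),'in tool axes',np.round([e@[np.cos(a),np.sin(a)],e@[np.sin(a),-np.cos(a)]],4),'yaw',np.degrees(a)%360)
E
python3 -c "
from h import *
go(.4219,.3092,.150);tool();keypos('top2.png')"
```

```text
t 7.43 p [0.4157 0.3003 0.1505] rpy [-3.141 -0.    -3.123] j [ 0.21  0.73 -1.33  1.91  0.79  1.16  0.16] f [-0.2  0.6  0.1] units to goal [-0.16  0.22  0.01]
tool r 0.078 in tool axes [0.0749 0.0217] yaw 181.07910230690885
key 221 [0.3523 0.2764 0.1827] ang 181.4985508848355 r 0.13876978661875075 d orange [-0.10652233  0.12967094]
```

View pics/top2.png

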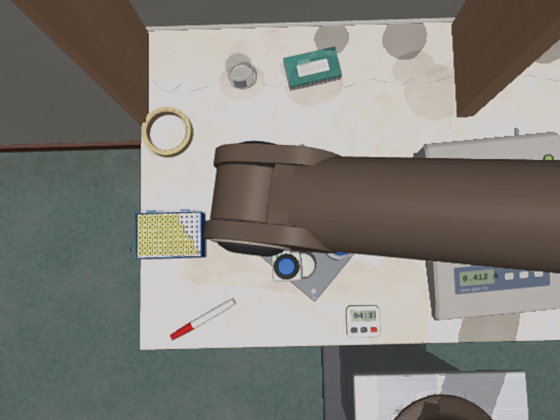

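The key is visible at (286,266), at 181.5°. The finger is flush against the bar and is carrying it round, so I continue along the arc and watch j3.

>>> jog_arm(
  commands="0.033 -0.132 0 0 0 -1; 0.033 -0.132 0 0 0 -1; 0.033 -0.132 0 0 0 -1; 0.033 -0.132 0 0 0 -1; 0.033 -0.132 0 0 0 -1; 0.033 -0.132 0 0 0 -1; 0.033 -0.132 0 0 0 -1; 0.033 -0.132 0 0 0 -1; 0 0 0 0 0 0",
)

```text
clock: 8.23
position: [0.4166, 0.2574, 0.1505]
orientation: [3.142, -0.0, -2.561]
ft_force: [0.5, -0.6, -0.7]
opening: -0.001
grip_force: 0.1
```

```bash
python3 -c "
from h import *
go(.4219,.3092,.150);tool();keypos('top3.png')"
```

```text
t 8.23 p [0.4166 0.2574 0.1505] rpy [ 3.142 -0.    -2.561] j [ 0.34  0.77 -1.42  1.97  0.83  1.19  0.74] f [ 0.5 -0.6 -0.7] units to goal [-0.82  1.01  0.01]
tool r 0.0778 in tool axes [0.0746 0.022 ] yaw 213.28807323575845
key 132 [0.3694 0.2048 0.1833] ang 211.7344260325778 r 0.14300063645388075 d orange [-0.08942136  0.05808413]
```

The turning is driving j3 toward its limit, and translating takes it back. The rest of the push will be translation only.

>>> jog_arm(
  commands="-0.016 -0.104 0 0 0 0; -0.016 -0.104 0 0 0 0; -0.016 -0.104 0 0 0 0; -0.016 -0.104 0 0 0 0; -0.016 -0.104 0 0 0 0; -0.016 -0.104 0 0 0 0; -0.016 -0.104 0 0 0 0; -0.016 -0.104 0 0 0 0; -0.016 -0.104 0 0 0 0; -0.016 -0.104 0 0 0 0; 0 0 0 0 0 0",
)

```text
clock: 9.2
position: [0.4458, 0.2254, 0.1504]
orientation: [-3.141, 0.0, -2.563]
ft_force: [1.2, 0.4, 0.4]
opening: -0.002
grip_force: 0.3
```

```bash
python3 -c "
from h import *
go(.4503,.2200,.150);tool();keypos('top4.png');snap('scene','scene4.png')
a=cv2.imread('pics/top4.png');b=cv2.imread('pics/scene4.png')
cv2.imwrite('pics/both4.png',cv2.hconcat([a[120:330,180:500],b[120:330,180:460]]))"
```

```text
t 9.2 p [0.4458 0.2254 0.1504] rpy [-3.141  0.    -2.563] j [ 0.41  0.78 -1.42  1.94  0.85  1.21  0.82] f [1.2 0.4 0.4] units to goal [-0.02 -0.17  0.01]
tool r 0.0709 in tool axes [ 0.0677 -0.021 ] yaw 213.14057215537397
key hidden
```

View pics/both4.png

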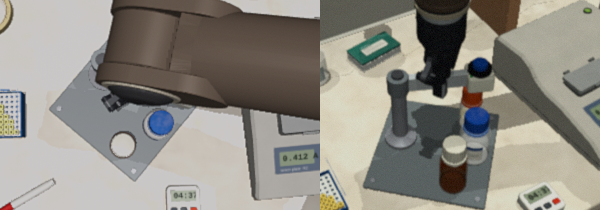

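The scene crop shows the key at about (340,185) in the full frame, almost above the orange bottle. I'll measure it there, and take the orange cap from the first scene picture in the same camera for consistency.

```bash
cat >> h.py <<'E'
def keyscene(p,d,lo=.178,hi=.19,h0=100,h1=125,R=.2):
    W=world('scene',d); hsv=cv2.cvtColor(p,cv2.COLOR_RGB2HSV)
    k=(hsv[...,0]>=h0)&(hsv[...,0]<=h1)&(hsv[...,1]>130)&(W[...,2]>lo)&(W[...,2]<hi)&(np.hypot(W[...,0]-PIV[0],W[...,1]-PIV[1])<R)
    q=W[k]; (a,b),r=cv2.minEnclosingCircle(q[:,:2].astype(np.float32)); e=np.array([a,b])-PIV
    print(k.sum(),q.mean(0).round(4),'circle',np.round((a,b,r),4),'r',np.hypot(*e).round(4),'ang',(np.degrees(np.arctan2(e[1],e[0]))%360).round(1))
E
python3 - <<'E'
from h import *
# scene.npy holds latest frame
p=cv2.imread('pics/scene4.png')[:,:,::-1].copy(); d=np.load('pics/scene.npy')
keyscene(p,d)
W=world('scene',d); hsv=cv2.cvtColor(p,cv2.COLOR_RGB2HSV)
k=(hsv[...,0]<12)&(hsv[...,1]>150)&(W[...,2]>.06)&(W[...,2]<.12)&(abs(W[...,0]-.459)<.05)&(abs(W[...,1]-.147)<.05)
q=W[k]; print('orange visible',k.sum(),q.mean(0).round(4),q.min(0).round(4),q.max(0).round(4))
E
```

```text
142 [0.4372 0.1543 0.1826] circle [0.4425 0.1865 0.0456] r 0.1053 ang 242.6
orange visible 269 [0.4502 0.1563 0.089 ] [0.4409 0.1359 0.0711] [0.4726 0.1672 0.1035]
```

>>> jog_arm(
  commands="0 -0.08 0 0 0 0; 0 -0.08 0 0 0 0; 0 -0.06 0 0 0 0; 0 0 0 0 0 0; 0 0 0 0 0 0",
)

```text
clock: 9.72
position: [0.4497, 0.2186, 0.1504]
orientation: [-3.141, -0.0, -2.562]
ft_force: [-1.0, 1.6, 0.1]
opening: -0.002
grip_force: 0.6
```

```bash
cat >> h.py <<'E'
def key2(f):
    p,d=snap('scene',f); W=world('scene',d); hsv=cv2.cvtColor(p,cv2.COLOR_RGB2HSV)
    k=((hsv[...,0]>=100)&(hsv[...,0]<=125)&(hsv[...,1]>130)&(W[...,2]>.176)&(W[...,2]<.19)&(np.hypot(W[...,0]-PIV[0],W[...,1]-PIV[1])<.2)).astype(np.uint8)
    n,l,s,c=cv2.connectedComponentsWithStats(k); i=1+s[1:,4].argmax(); q=W[l==i]
    (a,b),r=cv2.minEnclosingCircle(q[:,:2].astype(np.float32))
    for c in (q[:,:2].mean(0),np.array([a,b])):
        e=c-PIV; print('key',s[i],c.round(4),'rad',round(r,4),'r',np.hypot(*e).round(4),'ang',(np.degrees(np.arctan2(e[1],e[0]))%360).round(1),'off orange',(c-[.4588,.1467]).round(4))
E
python3 -c "
from h import *
tool();go(.45,.22,.15);key2('scene5.png')
p=cv2.imread('pics/scene5.png');cv2.imwrite('pics/c5.png',cv2.resize(p[120:290,240:440],None,fx=3,fy=3))"
```

```text
tool r 0.0739 in tool axes [ 0.0681 -0.0287] yaw 213.20683729061878
t 9.72 p [0.4497 0.2186 0.1504] rpy [-3.141 -0.    -2.562] j [ 0.43  0.79 -1.42  1.94  0.85  1.21  0.83] f [-1.   1.6  0.1] units to goal [-0.02  0.02  0.01]
key [331 174  16  13 155] [0.4471 0.1506] rad 0.0131 r 0.1366 ang 251.3 off orange [-0.0117  0.0039]
key [331 174  16  13 155] [0.4481 0.1491] rad 0.0131 r 0.1378 ang 251.9 off orange [-0.0107  0.0024]
```

View pics/c5.png

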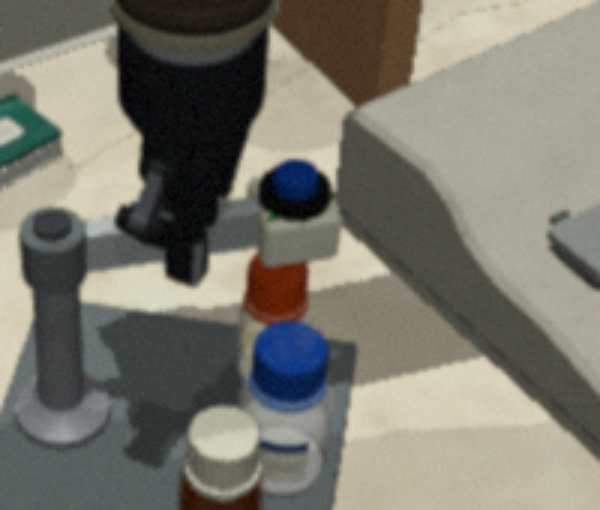

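The key is at 251.9°, about 11 mm short of the orange bottle, so one more nudge of about 7 mm.

>>> jog_arm(
  commands="0 -0.06 0 0 0 0; 0 -0.06 0 0 0 0; 0 -0.06 0 0 0 0; 0 0 0 0 0 0; 0 0 0 0 0 0",
)

```text
clock: 10.18
position: [0.4538, 0.2126, 0.1504]
orientation: [-3.141, -0.0, -2.562]
ft_force: [-1.0, -0.5, 0.5]
opening: -0.003
grip_force: 0.6
```

```bash
python3 -c "
from h import *
tool();go(.45,.22,.15);key2('scene6.png')"
```

```text
tool r 0.077 in tool axes [ 0.0681 -0.036 ] yaw 213.19517866967857
t 10.18 p [0.4538 0.2126 0.1504] rpy [-3.141 -0.    -2.562] j [ 0.44  0.79 -1.42  1.94  0.85  1.21  0.85] f [-1.  -0.5  0.5] units to goal [-0.02  0.21  0.01]
key [329 170  16  13 146] [0.4568 0.1479] rad 0.013 r 0.1365 ang 255.5 off orange [-0.002   0.0012]
key [329 170  16  13 146] [0.4586 0.1464] rad 0.013 r 0.1375 ang 256.4 off orange [-0.0002 -0.0003]
```

The head is centred to about 1 mm. I back off, turn the wrist back to relieve j3, and raise.

>>> jog_arm(
  commands="0 0.15 0 0 0 0; 0 0.3 0 0 0 0; 0 0.3 0 0 0 0; 0 0 0 0 0 1; 0 0 0 0 0 1; 0 0 0 0 0 1; 0 0 0 0 0 1; 0 0 0 0 0 1; 0 0 0 0 0 1; 0 0 0 0 0 1; 0 0 0 0 0 1; 0 0 0 0 0 1; 0 0 0 0 0 1; 0 0 -0.5 0 0 1; 0 0 -0.5 0 0 1; 0 0 -0.5 0 0 1; 0 0 -0.5 0 0 1; 0 0 0 0 0 0",
)

```text
clock: 11.73
position: [0.4372, 0.2409, 0.2341]
orientation: [3.138, 0.004, 2.742]
ft_force: [0.5, 0.2, 0.1]
opening: -0.002
grip_force: 0.0
```

```bash
python3 -c "
from h import *
go(.458,.1445,.215);key2('scene7.png');keypos('top7.png')"
```

```text
t 11.73 p [0.4372 0.2409 0.2341] rpy [3.138 0.004 2.742] j [ 0.39  0.53 -1.32  1.86  0.56  1.19  0.05] f [0.5 0.2 0.1] units to goal [-1.42 -2.02  0.47]
key [329 170  16  14 149] [0.4566 0.1478] rad 0.015 r 0.1366 ang 255.4 off orange [-0.0022  0.0011]
key [329 170  16  14 149] [0.4581 0.1441] rad 0.015 r 0.1399 ang 256.4 off orange [-0.0007 -0.0026]
key hidden
```

>>> jog_arm(
  commands="-0.28 -0.4 0 0 0 0; -0.28 -0.4 0 0 0 0; -0.28 -0.4 0 0 0 0; -0.28 -0.4 0 0 0 0; -0.28 -0.4 0 0 0 0; 0 0 0.35 0 0 0; 0 0 0.35 0 0 0; 0 0 0 0 0 0; 0 0 0 0 0 0",
)

```text
clock: 12.58
position: [0.4565, 0.1436, 0.2013]
orientation: [-3.141, -0.002, 2.747]
ft_force: [-0.4, 0.7, 0.4]
opening: 0.0
grip_force: 0.0
```

```bash
python3 -c "
from h import *
go(.458,.1445,.192);snap('scene','scene8.png')
p=cv2.imread('pics/scene8.png');cv2.imwrite('pics/c8.png',cv2.resize(p[100:270,240:440],None,fx=3,fy=3))"
```

```text
t 12.58 p [0.4565 0.1436 0.2013] rpy [-3.141e+00 -2.000e-03  2.747e+00] j [ 0.6   0.55 -1.32  1.94  0.59  1.13  0.21] f [-0.4  0.7  0.4] units to goal [-0.03  0.04  0.23]
```

View pics/c8.png

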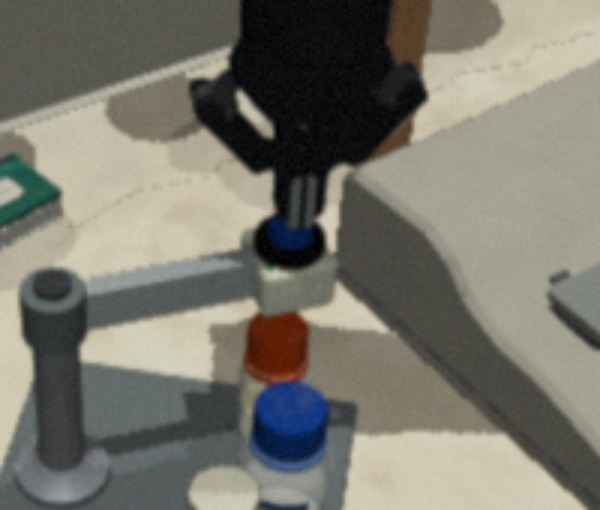

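The shut fingertips are just above the blue key, centred, with the orange bottle beneath. Now a slow press.

>>> jog_arm(
  commands="0 0 0.05 0 0 0; 0 0 0.05 0 0 0; 0 0 0.05 0 0 0; 0 0 0.05 0 0 0; 0 0 0 0 0 0; 0 0 0 0 0 0",
)

```text
clock: 13.13
position: [0.4578, 0.1433, 0.1948]
orientation: [3.141, 0.0, 2.745]
ft_force: [-1.0, 1.6, 3.7]
opening: 0.001
grip_force: 1.6
```

>>> jog_arm(
  commands="0 0 0.04 0 0 0; 0 0 0.04 0 0 0; 0 0 0 0 0 0; 0 0 0 0 0 0",
)

```text
clock: 13.47
position: [0.4583, 0.1431, 0.192]
orientation: [3.141, 0.001, 2.744]
ft_force: [-1.4, 0.0, 10.2]
opening: 0.0
grip_force: 4.6
```

10 N at the computed bottom-out height means the key is fully down. I release straight up.

>>> jog_arm(
  commands="0 0 -0.1 0 0 0; 0 0 -0.2 0 0 0; 0 0 -0.4 0 0 0; 0 0 -0.6 0 0 0; 0 0 -0.6 0 0 0; 0.5 0.6 0 0 0 0; 0.5 0.6 0 0 0 0; 0.5 0.6 0 0 0 0; 0 0 0 0 0 0; 0 0 0 0 0 0",
)

```text
clock: 14.3
position: [0.4292, 0.2334, 0.2675]
orientation: [-3.141, 0.0, 2.748]
ft_force: [0.6, -1.9, -0.5]
opening: 0.005
grip_force: 0.0
```

```bash
python3 -c "
from h import *
go(.458,.1445,.192);key2('scene9.png');keypos('top9.png')
p=cv2.imread('pics/scene9.png');cv2.imwrite('pics/c9.png',cv2.resize(p[120:290,220:420],None,fx=3,fy=3))"
```

```text
t 14.3 p [0.4292 0.2334 0.2675] rpy [-3.141  0.     2.748] j [ 0.44  0.47 -1.35  1.83  0.49  1.24  0.12] f [ 0.6 -1.9 -0.5] units to goal [-1.52 -1.78  1.89]
key [329 170  16  13 151] [0.4572 0.1476] rad 0.0129 r 0.1367 ang 255.7 off orange [-0.0016  0.0009]
key [329 170  16  13 151] [0.4589 0.1461] rad 0.0129 r 0.1377 ang 256.5 off orange [ 0.0001 -0.0006]
key hidden
```

View pics/c9.png

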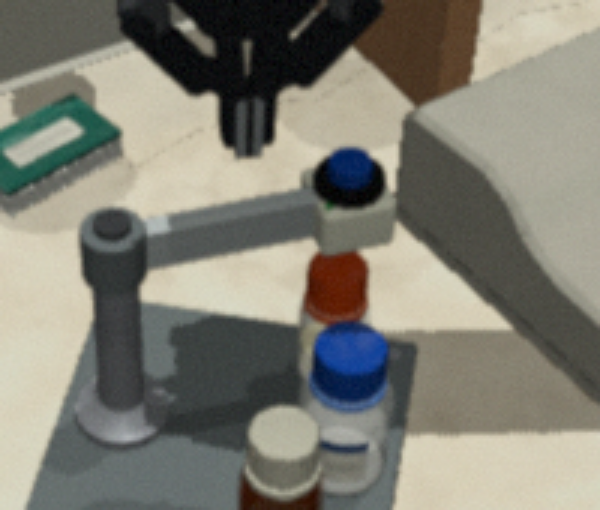

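The key is up, the head is over the orange bottle, the gripper is clear and the bottles stand undisturbed, so I'm handing in.

```bash
python3 -c "
from plant import bot
print(bot.hand_in())"
```

```text
the job is handed in; nothing more can be done
None
```

The job is handed in (no verdict came back): the head measured within about 2 mm of the orange-capped bottle's axis, the key was pressed fully down there (about 10 N) and came up, and the robot was clear at about 14 s.

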